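# Brake lever stop check

## Task

Check that the brake lever on the bench stand stops short of the bar: with the outside of the fingers press the silver lever in towards the black grip until it comes up against its stop, keep it there a moment, then take the fingers off so that it springs right back out. Then press it in to its stop a second time and keep it pressed: the program finishes while still holding the lever in. Press gently: do not pinch or grip the lever or the bar, do not shove or lift the stand, and leave everything else on the bench where it is.

Things in the scene. Friction and masses are not known exactly. Their poses are not given: they have to be found in the camera images.
- lever_stand: loose grey steel bench stand, 4.2 to 5.2 kg, only touched: foot 150 (x) x 180 (y) x 14 mm, post at its -y end. Origin: centre of the foot's underside; z up; y runs along the handlebar to its free end; x points from the lever side to the bar side. It slides if pushed with more than some 20 N
- handlebar: short handlebar end fixed on the stand, with its black ribbed rubber grip; same frame and origin as the stand. Bar axis along y at x = +20 mm, z = 110 mm; grip from y = +8 to +134 mm, 33 mm in diameter (end collars 42 mm); black lever bracket near y = -36 mm, round pot on it up to z = 138 mm. Nothing of the stand is higher
- lever_pivot (a point): upright hinge axis of the lever, at lever height, in the stand's frame at (-18, -36, 110) mm; axes as the stand's
- lever_press (a point): where to press: point on the silver brake lever's outer face, 110 mm from the pivot along the blade; moves with the lever. Its y axis runs along the blade to the ball tip, x is the way it is pressed (level, towards the bar), z up. Blade 12 mm thick (x), 20 mm high (z), straight 20 mm before to 15 mm past the point. Fingers can come down in front (-x side): only the 14 mm high foot lies below
- brake_lever (a joint): lever angle (rad): 0 sprung fully out, grows as it is pressed in to the bar (clockwise from above), 0.36 at its solid stop, where the blade is parallel to the bar (lever_press x = stand x) and about 16 mm short of the grip. A spring returns it; at lever_press it takes about 1.8 N to start, 4.4 N at the stop
- axle_nut: loose steel nut 24x27x13 mm beside the stand; bystander, origin at the underside
- thread_lock: loose red bottle, 32 mm across, 85 mm high, beside the stand's post; bystander, origin at the underside
- hex_key: loose hex key 103x37x7 mm beside the stand; bystander, origin at the underside
- screwdriver: loose green screwdriver 160 mm long, 27 mm thick, on the bench in front of the lever; bystander, origin at the underside
- tape_black: loose roll of black tape, 70 mm across, 19 mm high, to the right of the stand; bystander, origin at the underside

How it is judged:
On the way, in this order (a step that is already met when the one before it is completed fails the run):
1. the lever is pressed in to its stop with the fingers (value of joint brake_lever above 0.33 rad and contact force between the fingers and brake_lever above 1 N), for 0.3 s.
2. the fingers are off the lever and it has sprung fully out (value of joint brake_lever below 0.03 rad and contact force between the fingers and brake_lever below 0.1 N), for 0.2 s.
At the end, for the whole second after the job is handed in: The lever has been pressed in to its stop once (within 0.03 rad, 0.3 s), let out fully, and is held in at its stop again (within 0.03 rad) by the fingers pressing with over 1 N, with the stand at rest within 20 mm of where it stood (all of step 1 and linear speed of lever_stand below 0.01 m/s and distance of lever_stand from where it was at the start of the episode below 0.02 m); the arm keeps its last pose, push and grip.
It fails at once if the lever was pressed with more than 30 N (contact force between the fingers and brake_lever above 30 N).
It fails at once if the lever was pinched between the fingers, or pressed with the fingers reaching over it (contact force between the fingers and brake_lever above 0.5 N and x of the grasp point in the frame of lever_press above 0.003 m and z of the grasp point in the frame of lever_press below 0.05 m).
It fails at once if the fingers gripped or pushed the bar or its grip (contact force between the fingers and handlebar above 2 N).
It fails at once if the stand was shoved, lifted or tipped (distance of lever_stand from where it was at the start of the episode above 0.02 m or angle between lever_stand's own z axis and vertical above 0.08 rad).
It fails at once if a bystander was moved (distance of any of axle_nut, thread_lock, hex_key, screwdriver, tape_black from where it was at the start of the episode above 0.015 m or angle between thread_lock's own z axis and vertical above 0.3 rad).
It also fails if it takes over 40 s, if anything falls off the work surface, if the arm or the gripper's body presses on something with over 40 N, if the wrist force passes 120 N, or if a joint passes its speed limit or range.

## Robot

A 7-joint arm with a two-finger parallel gripper is mounted at the origin on a cart in front of the work surface, level with it; the furniture and walls round the work are solid. World frame = base frame: x ahead of the robot, y to its left, z up, the work surface at z = 0. Lengths are in m, angles in rad, forces in N, time in s.
With the tool pointing down it reaches from about 0.425 to 0.925 m from the base axis. Payload 6.8 kg.
Tool frame: the origin (TCP) lies on the front face of the gripper's body, between the roots of the fingers; the fingertips stand 73 mm ahead of it and the grasp point (between the pads) lies 54 mm ahead of it (env.nose_length is the distance from the TCP to the fingertips, in m); z points along the fingers, y is the line along which they close (so a half turn about z gives the same grasp; the last joint's range is limited). The gripper opens to 85 mm and grips with 20 to 120 N. Pads are 22 mm wide; open, the fingers measure 114 mm over their backs; the gripper's body (76 mm by 85 mm) begins 54 mm behind the grasp point. The pads swing forward as they close: fully open they stand 13 mm farther back than shut.
Start: joints at [-1.238, 0.477, 0.022, 1.555, -0.011, 1.109, -0.083], TCP at [0.288, 0.61, 0.304] pointing down, gripper open.
Joint ranges: [-2.96, 2.96], [-0.34, 2.1], [-1.41, 1.46], [0.24, 2.44], [-1.37, 4.51], [0.17, 1.92], [-2.96, 2.96]. Speed limits (rad/s): [2.39, 2.39, 3.14, 3.14, 3.14, 3.14, 3.14].

## Interface

Orientations are given as a unit quaternion [w, x, y, z].
In Python, from cell import env, kin, camera, calibration, job gives the robot as it stands. The module is installed in compiled form; this text tells all that it offers. Calls block until the motion is done:
- env.reach(position, orientation): joint-space move of the TCP to a pose.
- env.movel(position, velocity=0.15, rot=None, stop_force=None): straight line of the TCP; rot=None keeps the orientation; velocity is the mean speed in m/s. With stop_force (N) it stops when the force on the tool has changed by that much, and returns True; else False.
- env.goto_joints(angles): joint-space move.
- env.grip(opening, f_grip=None): finger opening in m; f_grip is the grip in N (None keeps the last); returns when the fingers have stopped.
- env.dwell(seconds).
- kin.inverse_kinematics(position, orientation): joint angles nearest the present ones, or None.
- env.get_state(): the state.
- camera(name): name is "side" or "top"; returns (picture, depth): 480x640x3 uint8, blue, green, red; 480x640 float32, m along the optical axis (not along the pixel's ray), 0 where there is no reading.
- calibration(name): a dict with "fx", "fy", "cx", "cy" (pixels), "rvec" (rotation vector, rad) and "tvec" (3), from world to camera coordinates, as OpenCV has them. Camera axes: x right, y down, z forward; pixel columns grow to the right and rows downward; lengths in m; the calibration is good to about 2 mm. A picture is of the moment at which its call begins. calibration takes no time and is no camera call.
A pose or a line that the arm cannot do raises env.PlanningError and nothing moves.
- job.job_done(): hands the job in; it is judged then, once.
The state is a dict: "time": time; "qpos": joint angles; "joint_velocities": joint speeds; "joint_torque": joint torques, N m; "tcp_pos": TCP position; "orientation": TCP orientation; "force": force on the tool from outside, world axes, zero at the start; "torque": the same for the moment, N m; "opening": finger opening in m; "gripper_force": force on a finger pad.
Only numpy, scipy, OpenCV 4.12 (cv2) and the standard library are available. Lean on these libraries where they do the work, as an engineer would, in place of code of your own. Each camera call takes 0.05 s, during which the arm holds its last target. There are 200 camera calls.

## Working session

There is one attempt and no reset: what is moved stays moved. The work goes in short steps, each a Python script; the robot and the scene stay as the last script left them, time stands still between calls to the robot, and variables do not carry over. Pictures are saved under pics/ and viewed, at most 10 in all, crops included, and the job is handed in when it is done.

```bash
mkdir -p pics
cat > h.py <<'E'
import numpy as np, cv2
from cell import env, kin, camera, calibration, job
def world(name, uvd):
    c=calibration(name); R=cv2.Rodrigues(np.array(c["rvec"],float))[0]; t=np.array(c["tvec"],float).ravel()
    uvd=np.asarray(uvd,float); z=uvd[...,2]
    p=np.stack([(uvd[...,0]-c["cx"])/c["fx"]*z,(uvd[...,1]-c["cy"])/c["fy"]*z,z],-1)
    return (p-t)@R
def cloud(name,d):
    v,u=np.mgrid[:480,:640]; return world(name,np.stack([u,v,d],-1))
E
python3 - <<'E'
from h import *
for n in ("top","side"):
    p,d=camera(n); cv2.imwrite(f"pics/{n}0.png",p); np.save(f"{n}0.npy",d)
    c=calibration(n); R=cv2.Rodrigues(np.array(c["rvec"],float))[0]; print(n,c["fx"],-R.T@np.array(c["tvec"]).ravel(),R.round(2).tolist())
s=env.get_state(); print(s["time"],s["orientation"],s["force"],s["opening"])
E
```

```text
top 481.5553204434131 [0.50021166 0.21380526 0.9584971 ] [[-0.03, -1.0, -0.01], [-1.0, 0.03, -0.08], [0.08, 0.01, -1.0]]
side 520.7145696167283 [ 0.34798573 -0.46486135  0.8515967 ] [[0.95, -0.3, -0.02], [-0.23, -0.7, -0.68], [0.19, 0.65, -0.73]]
0.1 [-1.16752136e-04  2.18610449e-01  9.75811871e-01 -8.06326812e-04] [ 0.05810117  0.79767119 -0.6764698 ] 0.08523906950041267
```

View pics/top0.png

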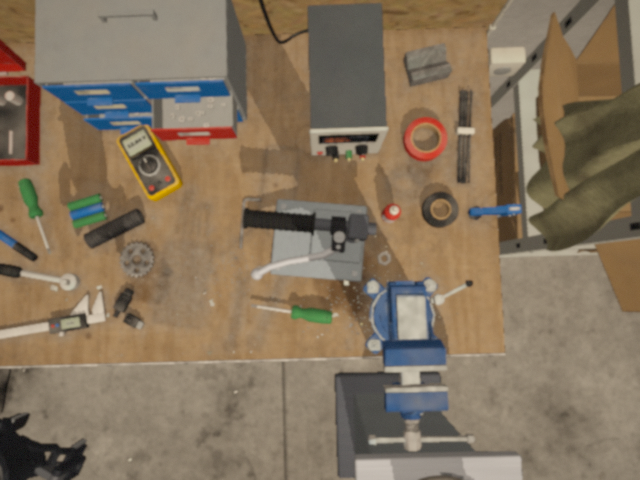

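View pics/side0.png

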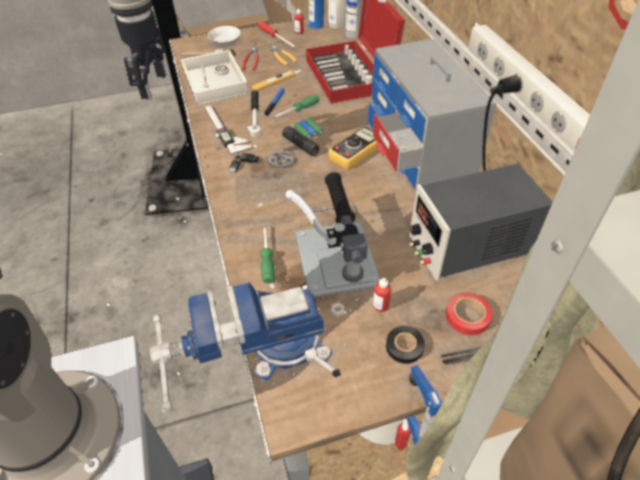

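The top view shows the stand's foot at (272-368, 202-279), the black grip from (245,220) to (315,223), the silver lever from its ball tip at (257,274) to about (330,252), and the screwdriver at (258-333, 307-317). The vise is at (370-445, 280-410). The side view agrees. Next I'll compute the stand pose.

Run:
```python
from h import *
d=np.load("top0.npy"); P=cloud("top",d); img=cv2.imread("pics/top0.png")
u0,v0,u1,v1=225,190,385,330
crop=cv2.resize(img[v0:v1,u0:u1],None,fx=5,fy=5,interpolation=cv2.INTER_CUBIC); cv2.imwrite("pics/crop0.png",crop)
S=P[v0:v1,u0:u1].reshape(-1,3); C=img[v0:v1,u0:u1].reshape(-1,3).astype(int)
foot=S[(abs(S[:,2]-.014)<.004)]
hi=(S[:,2]>.09)&(S[:,2]<.14)
dark=hi&(C.max(1)<60); br=hi&(C.min(1)>110)
for n,m in(("dark",dark),("bright",br)):
    q=S[m]; print(n,len(q),q.min(0).round(3),q.max(0).round(3),np.median(q,0).round(3))
q=S[dark]; g=q[q[:,1]>.235+.0]; 
b=S[br]
for y in np.arange(b[:,1].min(),b[:,1].max(),.01):
    k=b[abs(b[:,1]-y-.005)<.005]; print(y.round(3),len(k),k[:,0].min().round(4),k[:,0].max().round(4),np.median(k[:,2]).round(3))
print("grip")
for y in np.arange(q[:,1].min(),q[:,1].max(),.015):
    k=q[abs(q[:,1]-y-.0075)<.0075]; 
    if len(k): print(y.round(3),len(k),k[:,0].min().round(4),k[:,0].max().round(4),k[:,2].max().round(3))
for uv in [(276,202),(368,205),(362,279),(271,277)]: print(uv, world("top",[*uv,(.9585-.014)]) .round(3), P[uv[1],uv[0]].round(3))
```

```text
dark 1452 [0.546 0.14  0.092] [0.624 0.346 0.137] [0.599 0.266 0.125]
bright 704 [0.501 0.174 0.104] [0.578 0.336 0.14 ] [0.533 0.26  0.119]
0.174 52 0.5525 0.5775 0.138
0.184 30 0.5432 0.5776 0.138
0.194 41 0.5382 0.552 0.119
0.204 39 0.5349 0.5488 0.119
0.214 43 0.5333 0.5455 0.119
0.224 43 0.5318 0.5442 0.119
0.234 36 0.5304 0.5424 0.119
0.244 42 0.5289 0.5412 0.119
0.254 43 0.5274 0.5396 0.119
0.264 41 0.526 0.5382 0.119
0.274 38 0.5228 0.5367 0.119
0.284 43 0.5213 0.5336 0.119
0.294 43 0.5181 0.5303 0.119
0.304 43 0.5132 0.5288 0.119
0.314 58 0.503 0.5237 0.119
0.324 58 0.5014 0.5207 0.119
0.334 10 0.5051 0.5174 0.116
grip
0.14 2 0.5655 0.5667 0.125
0.155 56 0.5672 0.6038 0.131
0.17 144 0.5456 0.6061 0.131
0.185 112 0.5495 0.6058 0.137
0.2 5 0.5853 0.5877 0.119
0.215 87 0.5789 0.6118 0.134
0.23 134 0.5826 0.6111 0.13
0.245 132 0.5851 0.6137 0.131
0.26 140 0.5872 0.6137 0.129
0.275 131 0.5888 0.6181 0.129
0.29 141 0.5898 0.6186 0.129
0.305 136 0.5918 0.6208 0.13
0.32 134 0.5942 0.6232 0.13
0.335 97 0.5947 0.6244 0.131
(276, 202) [0.651 0.297 0.024] [0.653 0.298 0.014]
(368, 205) [0.64  0.117 0.021] [ 0.643  0.115 -0.001]
(362, 279) [0.496 0.133 0.01 ] [ 0.496  0.132 -0.002]
(271, 277) [0.505 0.311 0.013] [0.505 0.313 0.001]
```

View pics/crop0.png

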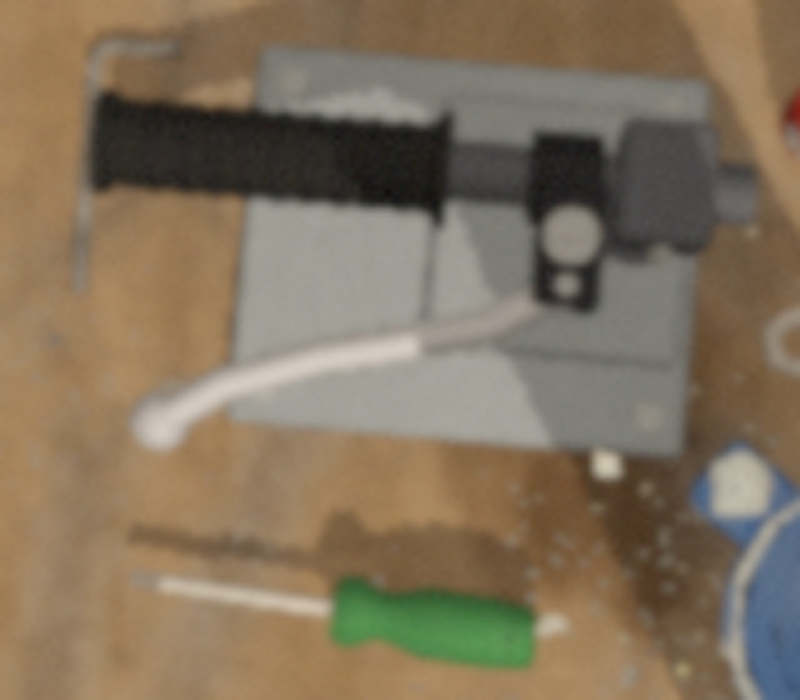

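Enlarged, the foot's corners sit at (277.4,199.6), (366.6,206), (361.6,280.6) and (272,274), and the pivot screw at about (338.4,247). The stand is yawed roughly -0.1 rad. I'll refine this with ray-plane intersections and predict the lever point.

```bash
cat >> h.py <<'E'
def onplane(name,uv,z):
    a=world(name,[*uv,.5]); b=world(name,[*uv,1.]); return a+(b-a)*(z-a[2])/(b[2]-a[2])
E
python3 - <<'E'
from h import *
f=lambda c:(225+c[0]/5-.4,190+c[1]/5-.4)
C=np.array([onplane("top",f(c),.014)[:2] for c in [(262,48),(708,80),(683,453),(235,420)]])
M=np.array([(.075,.09),(.075,-.09),(-.075,-.09),(-.075,.09)])
A=cv2.estimateAffinePartial2D(M,C)[0]; yaw=np.arctan2(A[1,0],A[0,0]); o=C.mean(0); print(C.round(4).tolist(),yaw,o,np.hypot(A[0,0],A[1,0]))
R=lambda a:np.array([[np.cos(a),-np.sin(a)],[np.sin(a),np.cos(a)]])
piv=o+R(yaw)@[-.018,-.036]; print("pivot",piv, "img",onplane("top",f((567,285)),.125))
for th in (0,.36):
    print("press",th,piv+R(yaw+.36-th)@[-.006,.11])
print("grip end",o+R(yaw)@[.02,.134],onplane("top",f((93,143)),.12))
for c in [(160,420),(240,375),(300,358),(240,395),(300,375),(250,367)]: print(c,onplane("top",f(c),.12).round(4))
for c in [(130,577),(345,575),(565,625),(345,640)]: print("drv",c,onplane("top",f(c),.014).round(4))
# tall things near arm path
P=cloud("top",np.load("top0.npy")); q=P.reshape(-1,3)
for y in np.arange(-.1,.6,.05):
  k=q[(abs(q[:,1]-y-.025)<.025)]; print(y.round(2),[ (x.round(2), k[abs(k[:,0]-x-.025)<.025][:,2].max().round(2)) for x in np.arange(.3,.7,.05) if (abs(k[:,0]-x-.025)<.025).any()])
E
```

```text
[[0.6581, 0.2961], [0.6401, 0.1201], [0.4935, 0.1351], [0.5113, 0.3099]] -0.10008996280517628 [0.57574079 0.21527795] 0.9809081853466131
pivot [0.55423365 0.18125673] img [0.55345032 0.18242444 0.125     ]
press 0 [0.52016587 0.28602021]
press 0.36 [0.5592552  0.29130574]
grip end [0.60903036 0.34660884] [0.60848804 0.34700993 0.12      ]
(160, 420) [0.5107 0.3253 0.12  ]
(240, 375) [0.5256 0.297  0.12  ]
(300, 358) [0.5309 0.276  0.12  ]
(240, 395) [0.5187 0.2972 0.12  ]
(300, 375) [0.525  0.2761 0.12  ]
(250, 367) [0.5283 0.2935 0.12  ]
drv (130, 577) [0.4513 0.3522 0.014 ]
drv (345, 575) [0.4498 0.2683 0.014 ]
drv (565, 625) [0.4282 0.1832 0.014 ]
drv (345, 640) [0.4247 0.2689 0.014 ]
-0.1 [(np.float64(0.3), np.float64(0.01)), (np.float64(0.35), np.float64(0.01)), (np.float64(0.4), np.float64(0.0)), (np.float64(0.45), np.float64(0.06)), (np.float64(0.5), np.float64(0.01)), (np.float64(0.55), np.float64(0.01)), (np.float64(0.6), np.float64(0.04)), (np.float64(0.65), np.float64(0.02))]
-0.05 [(np.float64(0.3), np.float64(0.01)), (np.float64(0.35), np.float64(0.02)), (np.float64(0.4)
[... 3161 characters left out ...]
np.float64(0.01)), (np.float64(0.6), np.float64(0.01)), (np.float64(0.65), np.float64(0.04))]
0.5 [(np.float64(0.3), np.float64(0.0)), (np.float64(0.35), np.float64(0.01)), (np.float64(0.4), np.float64(0.01)), (np.float64(0.45), np.float64(0.0)), (np.float64(0.5), np.float64(0.01)), (np.float64(0.55), np.float64(0.01)), (np.float64(0.6), np.float64(0.0)), (np.float64(0.65), np.float64(0.04))]
0.55 [(np.float64(0.3), np.float64(0.41)), (np.float64(0.35), np.float64(0.0)), (np.float64(0.4), np.float64(0.02)), (np.float64(0.45), np.float64(0.02)), (np.float64(0.5), np.float64(0.01)), (np.float64(0.55), np.float64(0.01)), (np.float64(0.6), np.float64(0.04)), (np.float64(0.65), np.float64(0.04))]
```

Two independent checks, the pivot screw and the grip end, agree with the stand pose to about 1 mm. Pose: origin (0.576, 0.215), yaw -0.10. Press point: rest (0.520, 0.286), stop (0.559, 0.291). I'll shut the fingers, go in front of the lever and descend.

```bash
cat >> h.py <<'E'
Q=[0,float(np.sin(.05)),float(np.cos(.05)),0]
STOP=np.array([.5483,.2924]); DIR=np.array([.991,.134])
def at(back,z=.160): return [*(STOP-back*DIR),z]
E
python3 - <<'E'
from h import *
env.grip(0.0,20)
env.reach(at(.072,.30),Q); env.movel(at(.072),.12)
env.dwell(.3); s=env.get_state(); print(s["time"],s["tcp_pos"],s["force"],s["opening"])
p,d=camera("side"); cv2.imwrite("pics/side1.png",cv2.resize(p[150:330,220:440],None,fx=3.6,fy=3.3,interpolation=cv2.INTER_CUBIC))
E
```

```text
3.8917 [0.47706863 0.28286193 0.16036019] [-0.01856182  0.4073908   0.43064597] 0.0005671848050261068
```

View pics/side1.png

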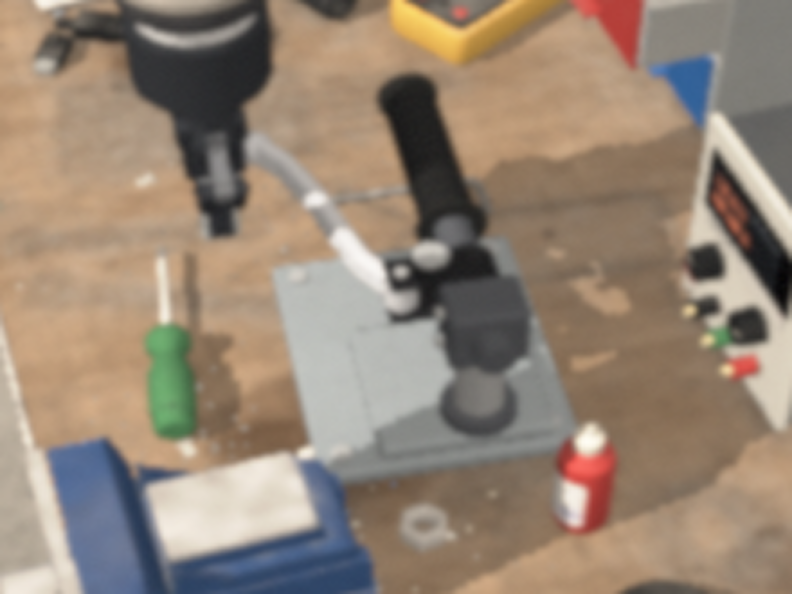

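The closed fingers (tip at about (220,230)) hang in front of the silver lever (250-410, 140-300) and clear of it. I'll press slowly with a force stop.

Run:
```python
from h import *
def show(l):
    s=env.get_state(); t=np.array(s["tcp_pos"][:2]); f=np.array(s["force"]); print(l,round(s["time"],2),"back",round(float((STOP-t)@DIR),4),f.round(2)); return f
f0=show("pre")
env.movel(at(.040),.04); show("near")
for b in (.03,.02,.012,.008,.006,.004,.002,0,-.002,-.004,-.006):
    h=env.movel(at(b),.02,stop_force=8); f=show((b,h))
    if h or (f-f0)[:2]@DIR < -9: break
env.dwell(.3); show("hold")
p,d=camera("top"); cv2.imwrite("pics/top1.png",cv2.resize(p[190:330,225:385],None,fx=5,fy=4.2,interpolation=cv2.INTER_CUBIC))
```

```text
pre 3.94 back 0.0719 [0.23 0.07 0.28]
near 4.89 back 0.0403 [-0.97 -0.14  0.02]
(0.03, False) 5.54 back 0.0301 [-2.3   1.65  0.2 ]
(0.02, False) 6.19 back 0.02 [-3.24  1.86 -0.04]
(0.012, False) 6.74 back 0.012 [-4.85  1.72  0.19]
(0.008, False) 7.09 back 0.0079 [-4.49  0.6   1.56]
(0.006, False) 7.34 back 0.006 [-3.97 -0.91  1.36]
(0.004, False) 7.59 back 0.0041 [-4.13 -2.01  0.43]
(0.002, False) 7.84 back 0.0023 [-3.19 -3.2   0.33]
(0, False) 8.09 back 0.0004 [-4.87 -3.04  0.36]
(-0.002, False) 8.34 back -0.0007 [-7.76 -3.66  2.39]
(-0.004, False) 8.59 back -0.0012 [-12.82  -4.03   5.54]
hold 8.89 back -0.0013 [-11.78  -4.8    5.77]
```

View pics/top1.png

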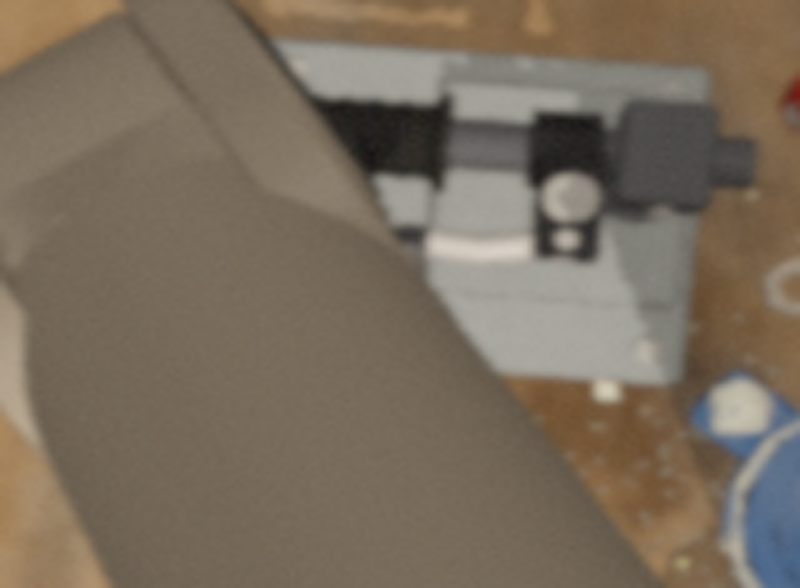

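Run:
```python
from h import *
p,d=camera("side"); cv2.imwrite("pics/side2.png",cv2.resize(p[150:330,220:440],None,fx=3.6,fy=3.3,interpolation=cv2.INTER_CUBIC))
```

```text
(no output)
```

View pics/side2.png

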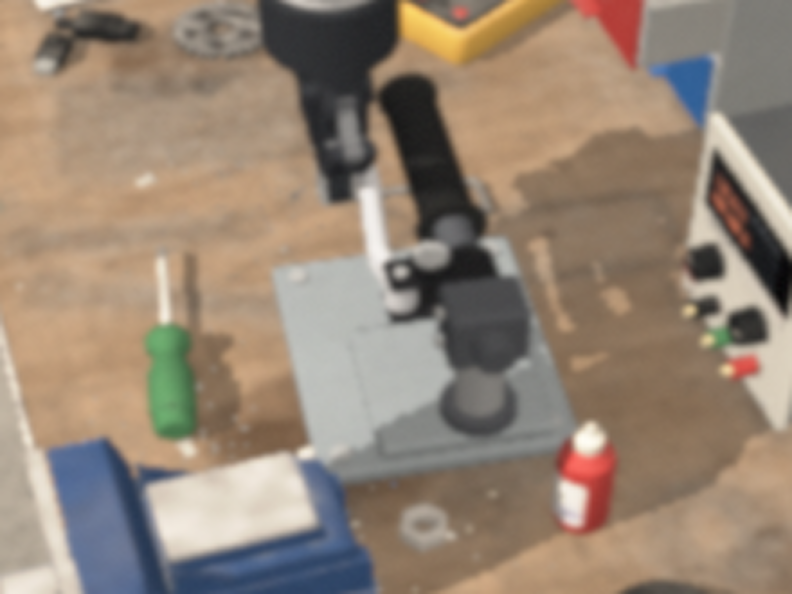

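The lever, at (360-400, 170-290), is now parallel to the bar with a gap to the grip. The foot's corners are where they were ((275,270), (575,430)), and so are the bystanders. I'll release, press again and stay there.

Run:
```python
from h import *
def show(l):
    s=env.get_state(); t=np.array(s["tcp_pos"][:2]); print(l,round(s["time"],2),"back",round(float((STOP-t)@DIR),4),np.array(s["force"]).round(2))
env.movel(at(.075),.06); env.dwell(.8); show("out")
p,d=camera("side"); cv2.imwrite("pics/side3.png",cv2.resize(p[150:330,220:440],None,fx=3.6,fy=3.3,interpolation=cv2.INTER_CUBIC))
```

```text
out 11.26 back 0.075 [-0.61  0.32  0.02]
```

View pics/side3.png

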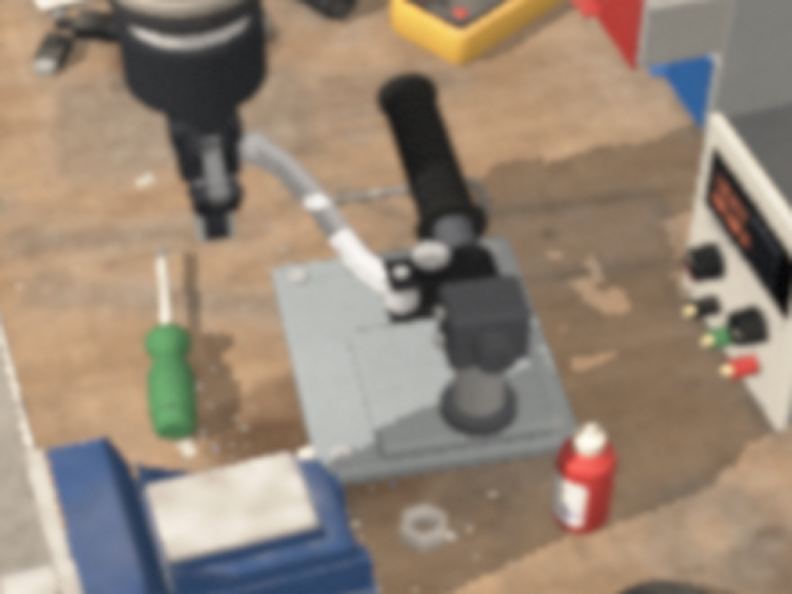

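The lever is fully out again, with its tip at (255,150) as at the start, and the fingers are clear of it. Now the second press.

Run:
```python
from h import *
def show(l):
    s=env.get_state(); t=np.array(s["tcp_pos"][:2]); print(l,round(s["time"],2),"back",round(float((STOP-t)@DIR),4),np.array(s["force"]).round(2))
env.movel(at(.040),.04); env.movel(at(.008),.025); show("close")
env.movel(at(0),.015); show("0"); env.movel(at(-.0035),.01,stop_force=10); env.dwell(.6); show("hold")
env.dwell(.5); show("hold2")
print(job.job_done())
```

```text
close 13.77 back 0.0082 [-3.87  1.34  0.7 ]
0 14.45 back 0.0 [-4.75 -2.7   2.54]
hold 15.42 back 0.0011 [-3.79  1.59  2.89]
hold2 15.92 back 0.0011 [-3.69  2.48  2.84]
the job is handed in; nothing more can be done
None
```

I pressed the lever to its stop, let it spring fully out, pressed it in again and handed the job in still holding it, but I didn't see the result of the judging. In the final hold the push was about 4 N, and the fingers sat about 2 mm (0.02 rad) short of the first press's end point. I estimate that is inside the 0.03 rad tolerance. The pictures taken up to the release showed no movement of the stand or the bystanders in view, and I took none after the second press.

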